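# Clear the tumbler and close the wind screen

### The arm

A 6-joint arm with a two-finger parallel gripper is mounted at the origin on the work surface. World frame = base frame: x ahead of the robot, y to its left, z up, the work surface at z = 0. Lengths are in m, angles in rad, forces in N, time in s.
With the tool pointing down it reaches from about 0.25 to 0.775 m from the base axis. Payload 4 kg.
Tool frame: the origin (TCP) lies midway between the tips of the shut fingers; the grasp point (between the pads) lies 19 mm behind it; z points along the fingers, y is the line along which they close (so a half turn about z gives the same grasp; the last joint's range is limited). The gripper opens to 94 mm and grips with 3 to 60 N. Pads are 16 mm wide; open, the fingers measure 119 mm over their backs; the gripper's body (75 mm by 177 mm) begins 78 mm behind the grasp point.
Start: joints at [1.026, 0.087, 1.371, -0, 1.684, -0.103], TCP at [0.235, 0.497, 0.206] pointing down, gripper open.
Joint ranges: [-3.1, 3.1], [-0.76, 2.03], [0.27, 2.55], [-1.08, 4.22], [0.17, 2.65], [-2.57, 2.57]. Speed limits (rad/s): [2.79, 2.79, 3.14, 3.14, 3.14, 3.14].

### API

Orientations are given as [roll, pitch, yaw] about the fixed x, y, z axes, in that order (R = Rz(yaw) Ry(pitch) Rx(roll)).
In Python, from bench import robot gives the robot as it stands. The module is installed in compiled form; this text tells all that it offers.
- The arm moves only by the tool arm_command, never from a script. Its argument "targets" is a list of rows, each a list of 4 numbers: the shift along the world's x, y, z as a fraction of full scale, then the turn about the world's z as a fraction of full scale. A call has 1 to 8 rows; each row is the pose to reach, as a shift and turn from the pose commanded when the call began; what a row does not reach only later rows make up. Full scale, the value 1, is 0.5 m for a shift and 120 degrees for a turn. A row lasts 1/12 s, in which the tool goes at most 41.7 mm and 7.16 degrees, less where a joint would pass 70% of its speed; a pose out of reach is approached as far as the arm can. A call with a number of a shift or a turn outside -1 to 1 is refused whole. A call with a gripper value outside its range is refused whole. "claw" is the closure, from 0 (fully open) to 1 (shut), set as the call begins (left out, the last holds). The fingers move at their own pace and stop on an object; the grip force is fixed at half the most. Time passes only in rows, so rows that repeat a pose let the fingers close. It gives the time, the measured TCP pose, the force, the opening and the grip force at its end, in the units of the state.
- robot.get_obs(): the state, without advancing time (a new reading comes with each control period).
- robot.snapshot(name): name is "side" or "top"; returns the picture (400x640x3 uint8, red, green, blue); there is no depth.
- robot.camera_info(name): a dict with "vfov" (degrees; the focal length in pixels is half the picture's height over the tangent of half this angle, whatever the lens; pixels are square), "cx", "cy" (the principal point, pixels), "extrinsics" (4x4, takes a point from camera to world coordinates). Camera axes: x right, y up, looking along -z (the intrinsics and any distortion apply to the point x, -y, -z); pixel columns grow to the right and rows downward; lengths in m; the calibration is good to about 2 mm. A picture is of the moment at which its call begins. camera_info takes no time and is no camera call.
- robot.close_job(): hands the job in; it is judged then, once.
The state is a dict: "time": time; "joint_positions": joint angles; "qvel": joint speeds; "joint_torque": joint torques, N m; "tool_pos": TCP position; "ee_rot": TCP orientation; "wrist_force": force on the tool from outside, world axes, zero at the start; "wrist_torque": the same for the moment, N m; "width": finger opening in m; "finger_force": force on a finger pad.
Only numpy, scipy, OpenCV 4.12 (cv2) and the standard library are available. Lean on these libraries where they do the work, as an engineer would, in place of code of your own. Each camera call takes 0.05 s, during which the arm holds its last target. There are 200 camera calls.

### The job

The breeze off the lagoon is picking up and the green tumbler is standing in the way of the low sliding glass wind screen. Before you move the screen, lift the tumbler out of the track and set it down gently, upright and centred on the bamboo coaster, without dropping or tipping it; then slide the screen along by its orange pull until it is fully home against the end post, without slamming it. Leave the sunscreen, drink bottle, keys and snorkel keeper where they are.

Things in the scene. Friction and masses are not known exactly. Their poses are not given: they have to be found in the camera images.
- track: Fixed aluminium sill track: a flat plate 100 mm wide (its x), 610 mm long (its y), 8 mm thick, with a thin black groove along its middle (x = 0) in which the glass screen slides towards +y. A low block, 58 mm high, closes its -y end (y = -310 mm). Origin on the sill under the groove, z up.
- screen (a joint): Sliding of the wind screen (clear pane in an aluminium frame, 260 mm long, 18 mm thick, frame top 110 mm above the sill) towards the track's +y, in m: 0 fully open, 0.300 fully home, stopped hard by the end post. Starts at 0 to 0.06, stays where left. Friction about 2.5 N plus 8 N per m/s; moving mass 0.8 kg. Its leading edge is at track y = -40 mm + joint value.
- stop (a point): Point on the rubber face of the end post that the screen closes against, on the sill under the groove, at track y = +260 mm. The post is 40 mm wide (track x), 25 mm long (track y, from the face away from the screen), top 115 mm above the sill. Fixed to the track, axes parallel to it.
- pull (a point): Centre of the top face of the orange pull, 150 mm above the sill; an upright block on the middle of the screen's top rail, 16 mm thick (track x) by 36 mm long (track y), standing 40 mm above the rail. It moves with the screen. The point's axes are parallel to the track's.
- tumbler: Chunky green glass tumbler, open at the top, 100 mm tall, outside diameter 60 mm at the foot to 66 mm at the rim, wall 5 mm, 0.2 to 0.4 kg. Origin at the centre of its underside, z up. It starts upright on the track plate (8 mm above the sill) between the screen and the end post.
- coaster: Loose round bamboo coaster, 104 mm diameter, 10 mm thick, flat top, lying on the sill on the robot's side of the track. Origin at the centre of its underside, z up.
- sunscreen: Bystander: white plastic pump dispenser with a turquoise band, 50 mm diameter, 120 mm tall. Origin at the centre of its underside.
- bottle: Bystander: aluminium drink bottle with a black screw cap, 66 mm diameter, 171 mm tall. Origin at the centre of its underside.
- keeper: Bystander: purple silicone snorkel keeper, a flat figure of eight 80 mm long (its y), 36 mm wide, 8 mm thick, beyond the track. Origin at the centre of its underside.
- keys: Bystander: steel key ring, 36 mm diameter, with two flat keys reaching 68 mm along its +x, 4 mm thick, beyond the track. Origin under the ring's centre.
Not all that is in view belongs to the job. There is more than one size of the tumbler; the one meant has the size given above. There is more than one size of the coaster; the job needs the smaller.

How it is judged:
By the outcome, as a careful person would: the job done as asked, in the order asked, and still so for the second after the job is handed in, with the robot touching nothing.
It also fails if it takes over 56 s, if anything falls off the work surface, if the arm or the gripper's body presses on something with over 40 N, if the wrist force passes 120 N, or if a joint passes its speed limit or range.

## Working session

There is one attempt and no reset: what is moved stays moved. The work goes in short steps, Python scripts to look and compute and a tool call to move; the robot and the scene stay as the last step left them, time stands still between calls to the robot, and variables do not carry over. Pictures are saved under pics/ and viewed, at most 10 in all, crops included, and the job is handed in when it is done.

Besides the shell and the picture viewer there is one more tool, called after "Emit:" by a JSON object that holds its "name" and its "arguments". arm_command: Moves the arm, as the interface text tells. Shift numbers are shares of 0.5 m and turn numbers shares of 120 degrees, none past 1 either way. Its arguments: {"type":"object","properties":{"targets":{"type":"array"},"claw":{"type":"number"}},"required":["targets"]}

```bash
mkdir -p pics; python3 - <<'E'
from bench import robot
import cv2
for n in("top","side"):
    print(n,robot.camera_info(n)); cv2.imwrite(f"pics/{n}0.png",robot.snapshot(n)[:,:,::-1])
print(robot.get_obs())
E
```

```text
top {'vfov': 43.39929124562316, 'cx': 306.55730496344484, 'cy': 186.83863963472885, 'extrinsics': array([[ 0.00817175,  0.99380121, -0.110871  ,  0.40911253],
       [-0.99996365,  0.0083911 ,  0.00151195,  0.08095353],
       [ 0.00243291,  0.11085462,  0.99383366,  1.30136492],
       [ 0.        ,  0.        ,  0.        ,  1.        ]])}
side {'vfov': 50.498544577844214, 'cx': 321.257412915015, 'cy': 197.65834135810402, 'extrinsics': array([[-0.88195496,  0.33640902, -0.3301279 ,  0.10192803],
       [-0.47123788, -0.61523474,  0.63199769,  0.88448394],
       [ 0.00950357,  0.71296226,  0.701138  ,  1.01964928],
       [ 0.        ,  0.        ,  0.        ,  1.        ]])}
{'time': 0.1, 'joint_positions': array([ 1.02588757e+00,  8.79105367e-02,  1.37203308e+00, -1.89091190e-05,
        1.68359521e+00, -1.03100050e-01]), 'qvel': array([ 0.00043488, -0.00074445, -0.00444378, -0.00031574,  0.00098173,
       -0.00029923]), 'joint_torque': array([ 2.00178489e-03, -3.41252339e+01, -3.03301191e+01,  7.19633047e-02,
        3.03912512e-02, -1.10685603e-04]), 'tool_pos': array([0.23493309, 0.49678241, 0.20444065]), 'ee_rot': array([-3.13965488e+00, -1.81601770e-04,  2.69978166e+00]), 'wrist_force': array([-0.26920931, -0.45509006,  0.94905824]), 'wrist_torque': array([-0.00069953,  0.04503037, -0.00061297]), 'finger_force': 0.0, 'width': 0.0940961129095344}
```

View pics/top0.png

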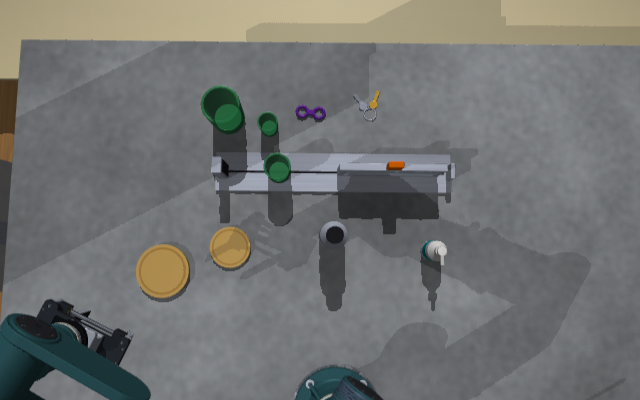

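View pics/side0.png

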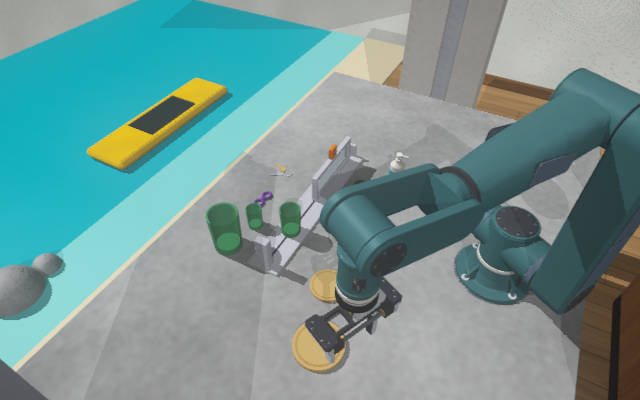

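Top view: green tumblers at (222,108) big, (268,124) small and (278,167) mid-size on the track. Coasters are at (163,271) large and (231,247) small. The pull is at (396,166), the end post at (218,168), and the robot is at the bottom. Next I measure sizes and make one enlarged crop.

```bash
cat > h.py <<'E'
from bench import robot
import cv2, numpy as np
def ray(n,uv):
    c=robot.camera_info(n);f=200/np.tan(np.radians(c["vfov"]/2));E=np.array(c["extrinsics"])
    d=E[:3,:3]@np.array([(uv[0]-c["cx"])/f,-(uv[1]-c["cy"])/f,-1]);return E[:3,3],d
def at(n,uv,z):
    o,d=ray(n,uv);return o+d*(z-o[2])/d[2]
def mask(im,lo,hi): return cv2.inRange(cv2.cvtColor(im,cv2.COLOR_RGB2HSV),lo,hi)
def blobs(m,a=25):
    return [c for c in cv2.findContours(m,cv2.RETR_EXTERNAL,cv2.CHAIN_APPROX_NONE)[0] if cv2.contourArea(c)>a]
def world(n,c,z): return np.array([at(n,p,z)[:2] for p in c[:,0].astype(float)])
def circ(n,c,z):
    (x,y),r=cv2.minEnclosingCircle(world(n,c,z).astype(np.float32)); return np.round([x,y,2*r],4)
GREEN=((45,80,30),(85,255,255));ORANGE=((3,180,120),(14,255,255));BAMBOO=((14,90,120),(24,220,255))
E
python3 - <<'E'
from h import *
im=robot.snapshot("top")
for n,R,zz in(("green",GREEN,(.108,.1,.014)),("or",ORANGE,(.15,)),("bam",BAMBOO,(.01,))):
    for c in blobs(mask(im,*R)):
        print(n,cv2.boundingRect(c),[circ("top",c,z) for z in zz])
cv2.imwrite("pics/crop1.png",cv2.resize(im[70:310,130:460,::-1],None,fx=2.4,fy=2.4,interpolation=cv2.INTER_CUBIC))
E
```

```text
green (264, 153, 27, 30) [array([0.5879, 0.1522, 0.0733]), array([0.5891, 0.1527, 0.0738]), array([0.602 , 0.1578, 0.079 ])]
green (257, 112, 21, 25) [array([0.6944, 0.1751, 0.0615]), array([0.6963, 0.1757, 0.0619]), array([0.7168, 0.1825, 0.0663])]
green (201, 86, 44, 48) [array([0.7288, 0.2838, 0.1262]), array([0.731 , 0.2851, 0.127 ]), array([0.754 , 0.2998, 0.1361])]
or (389, 162, 15, 6) [array([ 0.5914, -0.1276,  0.0345])]
bam (136, 244, 53, 54) [array([0.3368, 0.4437, 0.136 ])]
bam (210, 227, 40, 41) [array([0.3975, 0.2737, 0.1044])]
bam (0, 134, 14, 28) [array([0.6489, 0.8628, 0.0765])]
bam (369, 90, 11, 19) [array([ 0.7882, -0.0981,  0.0503])]
```

View pics/crop1.png

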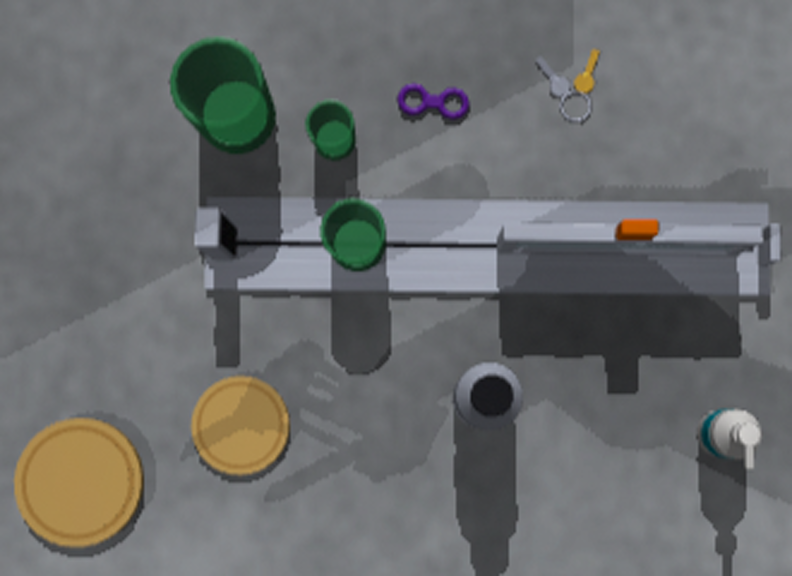

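Tumblers: (222,108) is far too big, (268,124) is too small, and (278,167) is about 66 mm at the rim and stands on the track, so it is the one meant. Coasters: (163,271) measures 136 mm and (231,247) measures 104 mm, so I use the latter. The crop confirms both. Next I refine the tumbler centre from two views and measure the track direction.

```bash
cat >> h.py <<'E'
from scipy.optimize import least_squares
def tumbler(n,c,zb):
    """rim centre: fit fixed 33 mm circle to the rim's far arc (away from the camera's foot view)"""
    cam=np.array(robot.camera_info(n)["extrinsics"])[:2,3]
    W=world(n,c,zb+.1); cen=W.mean(0)
    for _ in range(6):
        o=(cen-cam)/np.linalg.norm(cen-cam)
        a=W[(W-cen)@o>0.004] if n=="side" else W[(W-cen)@o>-0.002]
        s=least_squares(lambda p:np.hypot(*(a-p[:2]).T)-p[2],[*cen,.033],loss="soft_l1",f_scale=.001); cen=s.x[:2]
    return np.round(s.x,4)
E
python3 - <<'E'
from h import *
t=robot.snapshot("top");s=robot.snapshot("side")
for n,im in(("top",t),("side",s)):
    for c in blobs(mask(im,*GREEN)):
        b=cv2.boundingRect(c)
        try: print(n,b,tumbler(n,c,.008))
        except Exception as e: print(n,b,e)
    for c in blobs(mask(im,*BAMBOO)): print(n,"bam",cv2.boundingRect(c),circ(n,c,.01))
    for c in blobs(mask(im,*ORANGE),15): print(n,"or",cv2.boundingRect(c),circ(n,c,.15),world(n,c,.15).min(0),world(n,c,.15).max(0))
# groove & plate edge
g=cv2.cvtColor(t,cv2.COLOR_RGB2GRAY).astype(int)
P=[]
for u in list(range(236,262))+list(range(296,335)):
    v=164+np.argmin(g[164:178,u]); P.append(at("top",(u,v),.008)[:2])
P=np.array(P);k=np.polyfit(P[:,1],P[:,0],1);print("groove x=",k,"resid",np.std(P[:,0]-np.polyval(k,P[:,1])))
Q=[]
for u in range(235,440,3):
    if 255<u<300: continue
    v=146+np.argmax(np.diff(g[146:162,u])); Q.append(at("top",(u,v+.5),.008)[:2])
Q=np.array(Q);k=np.polyfit(Q[:,1],Q[:,0],1);print("far edge",k)
print("lead edge top",at("top",(338.5,167),.11),"post face sill",at("top",(228,171),.05))
print(g[160:182,250],g[160:182,310])
E
```

```text
top (264, 153, 27, 30) [0.5928 0.1517 0.0311]
top (257, 112, 21, 25) [0.7015 0.1765 0.0232]
top (201, 86, 44, 48) [0.7431 0.2918 0.0458]
top bam (136, 244, 53, 54) [0.3368 0.4437 0.136 ]
top bam (210, 227, 40, 41) [0.3975 0.2737 0.1044]
top bam (0, 134, 14, 28) [0.6489 0.8628 0.0765]
top bam (369, 90, 11, 19) [ 0.7882 -0.0981  0.0503]
top or (389, 162, 15, 6) [ 0.5914 -0.1276  0.0345] [ 0.58542368 -0.14393359] [ 0.59738116 -0.11139288]
side (245, 203, 17, 27) [0.6881 0.2016 0.0226]
side (206, 203, 35, 52) [0.7577 0.2627 0.045 ]
side (279, 202, 21, 36) [0.5921 0.1514 0.0307]
side bam (292, 324, 53, 48) [0.3377 0.4433 0.1366]
side bam (328, 322, 11, 10) [0.3276 0.38   0.0328]
side bam (602, 274, 28, 13) [-0.3186 -0.1349  0.0715]
side bam (310, 270, 27, 32) [0.3966 0.2743 0.1078]
side bam (620, 226, 20, 33) [-0.3532 -0.3267  0.1566]
side bam (475, 80, 73, 40) [ 0.144  -0.9798  0.3577]
side bam (88, 78, 139, 91) [ 1.3801 -0.1347  0.6745]
side bam (385, 65, 16, 23) [ 0.6478 -0.9429  0.2195]
groove x= [0.00537432 0.59215415] resid 0.0003744159601411109
far edge [0.00361238 0.64358933]
lead edge top [0.59049461 0.00299665 0.11      ] post face sill [0.58709723 0.27679843 0.05      ]
[145 142 141 142 144 145 143 158 166 165 103  27  79 145 164 164 165 166
 171 167 165 166] [141 141 139 140 142 142 142 140 142 157 142  80  28 135 162 163 166 165
 164 163 161 161]
```

Emit:
{"name": "arm_command", "arguments": {"targets": [[0.2, -0.2, 0, 0.05], [0.35, -0.35, 0, 0.1], [0.5, -0.5, 0, 0.15], [0.6, -0.6, 0, 0.2], [0.715, -0.69, 0, 0.21], [0.715, -0.69, 0, 0.21], [0.715, -0.69, 0, 0.21], [0.715, -0.69, 0, 0.21]], "claw": 0}}

```text
time: 0.92
tool_pos: [0.4744, 0.2637, 0.2056]
ee_rot: [3.141, 0.0, 3.14]
wrist_force: [-0.3, 0.2, -0.0]
width: 0.094
finger_force: 0.0
```

Emit:
{"name": "arm_command", "arguments": {"targets": [[0, 0, 0, 0]]}}

```text
time: 1.0
tool_pos: [0.4778, 0.2598, 0.2047]
ee_rot: [-3.138, 0.002, 3.131]
wrist_force: [0.0, 0.3, 0.4]
width: 0.0936
finger_force: 0.0
```

Emit:
{"name": "arm_command", "arguments": {"targets": [[0.06, -0.055, 0, 0], [0.12, -0.11, 0, 0], [0.18, -0.165, 0, 0], [0.23, -0.217, 0, 0], [0.23, -0.217, 0, 0], [0.23, -0.217, 0, 0]]}}

```text
time: 1.5
tool_pos: [0.5888, 0.1558, 0.2045]
ee_rot: [3.141, -0.002, 3.137]
wrist_force: [-0.5, -0.1, -0.1]
width: 0.0938
finger_force: 0.0
```

Emit:
{"name": "arm_command", "arguments": {"targets": [[0, 0, 0, 0], [0, 0, 0, 0]]}}

```text
time: 1.67
tool_pos: [0.5874, 0.1582, 0.2056]
ee_rot: [3.141, -0.0, 3.141]
wrist_force: [0.3, 0.5, 0.3]
width: 0.0942
finger_force: 0.0
```

Emit:
{"name": "arm_command", "arguments": {"targets": [[0, 0, 0, 0]]}}

```text
time: 1.75
tool_pos: [0.5874, 0.1583, 0.2059]
ee_rot: [3.141, 0.0, -3.141]
wrist_force: [1.1, 0.9, -0.1]
width: 0.0939
finger_force: 0.0
```

Emit:
{"name": "arm_command", "arguments": {"targets": [[0.01, -0.0136, 0, 0], [0.01, -0.0136, -0.05, 0], [0.01, -0.0136, -0.1, 0], [0.01, -0.0136, -0.14, 0], [0.01, -0.0136, -0.17, 0], [0.01, -0.0136, -0.17, 0], [0.01, -0.0136, -0.17, 0]]}}

```text
time: 2.33
tool_pos: [0.5927, 0.1502, 0.1199]
ee_rot: [-3.141, -0.002, 3.14]
wrist_force: [0.2, -0.3, 0.8]
width: 0.0944
finger_force: 0.0
```

```bash
python3 - <<'E'
from h import *
print(robot.get_obs()["tool_pos"])
im=robot.snapshot("top");s=robot.snapshot("side")
cv2.imwrite("pics/c2.png",cv2.resize(np.hstack([im[100:230,200:330],s[150:280,230:360]])[:,:,::-1],None,fx=3,fy=3))
E
```

```text
[0.59266884 0.15015719 0.1198709 ]
```

View pics/c2.png

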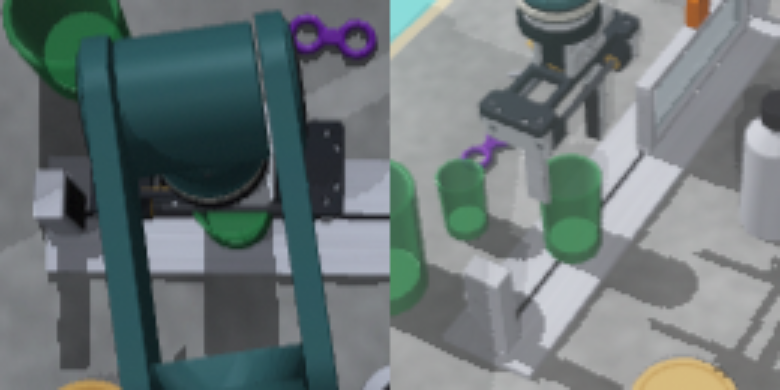

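The side crop shows the fingers above the tumbler, with the near fingertip at about crop (538,200), which is side pixel (279,217). I check that against the calibration before descending.

```bash
python3 - <<'E'
from h import *
print(at("side",(279.5,216),.12))
c=robot.camera_info("side");f=200/np.tan(np.radians(c["vfov"]/2));E=np.linalg.inv(np.array(c["extrinsics"]))
for p in([.5927,.203,.12],[.5927,.097,.12],[.5925,.1515,.108],[.5925,.1515,.008]):
    q=E[:3,:3]@p+E[:3,3];print(c["cx"]+f*q[0]/-q[2],c["cy"]-f*q[1]/-q[2])
E
```

```text
[0.5959015  0.19832615 0.12      ]
279.5783863281225 217.43011243083984
298.1568401641508 194.97301359597085
289.0870899977009 209.05571501460918
290.4752948124431 231.113247539275
```

Emit:
{"name": "arm_command", "arguments": {"targets": [[0, 0.002, -0.04, 0], [0, 0.002, -0.08, 0], [0, 0.002, -0.11, 0], [0, 0.002, -0.135, 0], [0, 0.002, -0.142, 0], [0, 0.002, -0.142, 0], [0, 0.002, -0.142, 0]]}}

```text
time: 3.02
tool_pos: [0.5942, 0.1512, 0.0508]
ee_rot: [3.141, 0.002, 3.14]
wrist_force: [0.8, 0.1, 0.6]
width: 0.0938
finger_force: 0.0
```

Emit:
{"name": "arm_command", "arguments": {"targets": [[0, 0, 0, 0], [0, 0, 0, 0], [0, 0, 0, 0], [0, 0, 0, 0], [0, 0, 0, 0], [0, 0, 0, 0], [0, 0, 0, 0]], "claw": 1}}

```text
time: 3.6
tool_pos: [0.5937, 0.1506, 0.0501]
ee_rot: [-3.141, 0.001, 3.139]
wrist_force: [-1.4, -1.3, 2.6]
width: 0.0658
finger_force: 30.0
```

Emit:
{"name": "arm_command", "arguments": {"targets": [[0, 0, 0.01, 0], [0, 0, 0.03, 0], [0, 0, 0.07, 0], [0, 0, 0.12, 0], [0, 0, 0.17, 0], [0, 0, 0.21, 0], [0, 0, 0.24, 0], [0, 0, 0.24, 0]]}}

```text
time: 4.27
tool_pos: [0.5952, 0.1518, 0.1744]
ee_rot: [3.14, 0.008, 3.14]
wrist_force: [0.6, -0.3, -1.8]
width: 0.0659
finger_force: 30.0
```

Emit:
{"name": "arm_command", "arguments": {"targets": [[-0.03, 0.02, 0, 0], [-0.08, 0.05, 0, 0], [-0.14, 0.09, 0, 0], [-0.2, 0.125, 0, 0], [-0.26, 0.165, 0, 0], [-0.32, 0.2, 0, 0], [-0.37, 0.23, 0, 0], [-0.393, 0.247, 0, 0]]}}

```text
time: 4.93
tool_pos: [0.3927, 0.2758, 0.1681]
ee_rot: [3.141, -0.004, -3.141]
wrist_force: [0.3, -0.4, -2.8]
width: 0.066
finger_force: 30.0
```

Emit:
{"name": "arm_command", "arguments": {"targets": [[0, 0, 0, 0], [0, 0, 0, 0], [0, 0, 0, 0], [0, 0, 0, 0]]}}

```text
time: 5.27
tool_pos: [0.3975, 0.2739, 0.169]
ee_rot: [-3.141, -0.0, 3.138]
wrist_force: [-0.7, -0.5, -4.4]
width: 0.066
finger_force: 30.0
```

```bash
python3 - <<'E'
from h import *
o=robot.get_obs();print(o["tool_pos"],o["ee_rot"],o["width"],o["wrist_force"])
zb=o["tool_pos"][2]-.0501+.008
im=robot.snapshot("top");s=robot.snapshot("side")
for n,i in(("top",im),("side",s)):
    for c in blobs(mask(i,*GREEN)): print(n,cv2.boundingRect(c),tumbler(n,c,zb))
    for c in blobs(mask(i,*BAMBOO)): print(n,"bam",cv2.boundingRect(c),circ(n,c,.01))
cv2.imwrite("pics/c3.png",cv2.resize(np.hstack([im[150:330,130:330],s[200:380,220:420]])[:,:,::-1],None,fx=2,fy=2))
E
```

```text
[0.39750411 0.27391104 0.1689705 ] [-3.14099291e+00 -4.93922300e-04  3.13837098e+00] 0.06597343134414632 [-0.71231846 -0.47021794 -4.44185228]
top (257, 112, 21, 25) [0.672 0.167 0.021]
top (201, 86, 44, 48) [0.7099 0.2708 0.0413]
top bam (174, 275, 14, 17) [0.3058 0.3921 0.0468]
top bam (136, 269, 14, 26) [0.3088 0.4922 0.0718]
top bam (219, 227, 24, 8) [0.4391 0.2727 0.0591]
top bam (0, 133, 14, 29) [0.6511 0.8601 0.0786]
top bam (369, 90, 11, 19) [ 0.7882 -0.0981  0.0503]
side (319, 229, 24, 37) [2.42408e+01 3.45313e+01 3.30000e-02]
side (245, 203, 17, 27) [0.6117 0.2902 0.019 ]
side (206, 203, 35, 52) [0.6719 0.3442 0.0394]
side bam (292, 320, 53, 52) [0.3368 0.4417 0.1374]
side bam (591, 271, 39, 16) [-0.3041 -0.135   0.0998]
side bam (310, 270, 36, 32) [0.3964 0.2739 0.107 ]
side bam (611, 215, 29, 44) [-0.341  -0.3541  0.2171]
side bam (477, 84, 43, 20) [ 0.1921 -0.979   0.23  ]
side bam (88, 82, 139, 87) [ 1.3661 -0.1312  0.661 ]
side bam (385, 65, 16, 23) [ 0.6478 -0.9429  0.2195]
```

View pics/c3.png

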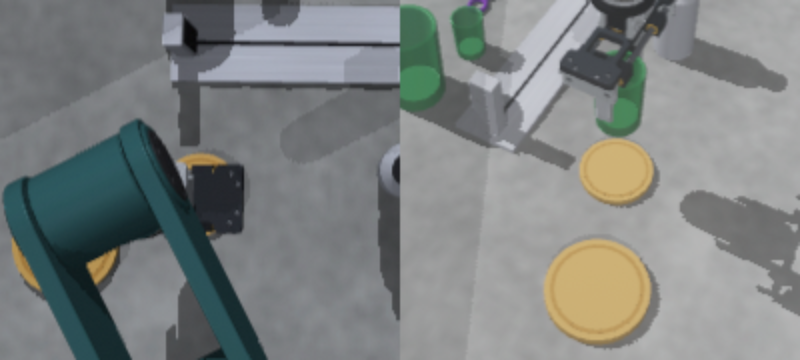

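The tumbler hangs upright above the smaller coaster (side view at about (331,250)). Lowering.

Emit:
{"name": "arm_command", "arguments": {"targets": [[0, 0, -0.03, 0], [0, 0, -0.08, 0], [0, 0, -0.13, 0], [0, 0, -0.17, 0], [0, 0, -0.2, 0], [0, 0, -0.218, 0], [0, 0, -0.222, 0], [0, 0, -0.222, 0]]}}

```text
time: 6.03
tool_pos: [0.397, 0.2742, 0.0582]
ee_rot: [-3.141, -0.001, 3.139]
wrist_force: [0.6, -0.3, -2.9]
width: 0.066
finger_force: 30.0
```

Emit:
{"name": "arm_command", "arguments": {"targets": [[0, 0, -0.002, 0], [0, 0, -0.004, 0], [0, 0, -0.006, 0], [0, 0, -0.006, 0]]}}

```text
time: 6.37
tool_pos: [0.3972, 0.2748, 0.0561]
ee_rot: [3.141, 0.001, 3.14]
wrist_force: [-0.2, 0.7, -3.0]
width: 0.066
finger_force: 30.0
```

Emit:
{"name": "arm_command", "arguments": {"targets": [[0, 0, -0.002, 0], [0, 0, -0.004, 0], [0, 0, -0.004, 0]]}}

```text
time: 6.62
tool_pos: [0.3967, 0.2745, 0.0534]
ee_rot: [3.142, -0.0, 3.14]
wrist_force: [0.5, -0.7, -2.7]
width: 0.0658
finger_force: 30.0
```

Emit:
{"name": "arm_command", "arguments": {"targets": [[0, 0, -0.002, 0], [0, 0, -0.003, 0], [0, 0, -0.003, 0]]}}

```text
time: 6.87
tool_pos: [0.3969, 0.2746, 0.0521]
ee_rot: [3.141, 0.0, 3.14]
wrist_force: [-0.4, -0.3, -1.6]
width: 0.0662
finger_force: 30.0
```

Emit:
{"name": "arm_command", "arguments": {"targets": [[0, 0, -0.001, 0], [0, 0, -0.002, 0], [0, 0, -0.002, 0]]}}

```text
time: 7.12
tool_pos: [0.3973, 0.2746, 0.052]
ee_rot: [3.141, 0.001, 3.14]
wrist_force: [-1.5, -1.3, 4.0]
width: 0.0659
finger_force: 30.0
```

Contact felt, so the tumbler is seated. Releasing and lifting.

Emit:
{"name": "arm_command", "arguments": {"targets": [[0, 0, 0, 0], [0, 0, 0, 0], [0, 0, 0, 0], [0, 0, 0, 0], [0, 0, 0, 0]], "claw": 0}}

```text
time: 7.53
tool_pos: [0.3968, 0.2746, 0.0508]
ee_rot: [3.141, -0.0, 3.14]
wrist_force: [0.5, 0.1, -0.4]
width: 0.0935
finger_force: 0.0
```

Emit:
{"name": "arm_command", "arguments": {"targets": [[0, 0, 0.03, 0], [0, 0, 0.08, 0], [0, 0, 0.15, 0], [0, 0, 0.22, 0], [0, 0, 0.29, 0], [0, 0, 0.33, 0], [0, 0, 0.33, 0]]}}

```text
time: 8.12
tool_pos: [0.3993, 0.2759, 0.2222]
ee_rot: [3.136, 0.01, 3.14]
wrist_force: [0.5, -0.6, 0.5]
width: 0.0937
finger_force: 0.0
```

Emit:
{"name": "arm_command", "arguments": {"targets": [[0.06, -0.06, 0, 0], [0.1, -0.12, 0, 0], [0.15, -0.19, 0, 0], [0.2, -0.26, 0, 0], [0.23, -0.33, 0, 0], [0.26, -0.4, 0, 0], [0.29, -0.47, 0, 0], [0.32, -0.54, 0, 0]]}}

```text
time: 8.78
tool_pos: [0.5567, 0.0028, 0.2139]
ee_rot: [3.141, -0.003, 3.139]
wrist_force: [0.7, 0.8, 0.6]
width: 0.0937
finger_force: 0.0
```

Emit:
{"name": "arm_command", "arguments": {"targets": [[0.03, -0.07, 0, 0], [0.06, -0.14, 0, 0], [0.07, -0.2, 0, 0], [0.07, -0.26, 0, 0], [0.07, -0.26, 0, 0], [0.07, -0.26, 0, 0]]}}

```text
time: 9.28
tool_pos: [0.5912, -0.1266, 0.2136]
ee_rot: [3.14, -0.003, 3.137]
wrist_force: [-0.1, -0.0, 0.8]
width: 0.0942
finger_force: 0.0
```

```bash
python3 - <<'E'
from h import *
o=robot.get_obs();print(o["tool_pos"],o["ee_rot"],o["wrist_force"])
im=robot.snapshot("top");s=robot.snapshot("side")
for n,i in(("top",im),("side",s)):
    for c in blobs(mask(i,*GREEN)):
        b=cv2.boundingRect(c)
        print(n,b,tumbler(n,c,.01))
    for c in blobs(mask(i,*BAMBOO)): print(n,"bam",cv2.boundingRect(c),circ(n,c,.01))
    for c in blobs(mask(i,*ORANGE),10): print(n,"or",cv2.boundingRect(c),circ(n,c,.15))
cv2.imwrite("pics/c4.png",cv2.resize(np.hstack([im[80:330,130:460],s[100:350,220:420]])[:,:,::-1],None,fx=1.5,fy=1.5))
E
```

```text
[ 0.59117666 -0.12662798  0.21358856] [ 3.13991799 -0.00336554  3.13671075] [-0.08357453 -0.00513765  0.75298948]
top (209, 235, 32, 27) [0.3961 0.2763 0.0307]
top (257, 112, 21, 25) [0.7009 0.1764 0.0232]
top (201, 86, 44, 48) [0.7426 0.2915 0.0457]
top bam (136, 244, 53, 54) [0.3368 0.4437 0.136 ]
top bam (212, 227, 38, 36) [0.3985 0.2731 0.1038]
top bam (0, 133, 14, 29) [0.6502 0.8629 0.079 ]
top bam (369, 90, 11, 19) [ 0.7882 -0.0981  0.0503]
side (317, 254, 24, 37) [0.3965 0.2742 0.0299]
side (245, 203, 17, 27) [0.6859 0.2045 0.0234]
side (206, 203, 35, 52) [0.7561 0.2644 0.0451]
side bam (292, 320, 53, 52) [0.3368 0.4417 0.1374]
side bam (310, 273, 36, 29) [0.3966 0.2749 0.1055]
side bam (588, 269, 42, 18) [-0.3002 -0.1348  0.1077]
side bam (530, 97, 110, 162) [-0.2073 -0.6776  0.9127]
side bam (88, 81, 139, 88) [ 1.3661 -0.1315  0.6616]
side bam (385, 75, 14, 13) [ 0.6469 -0.8856  0.1133]
```

View pics/c4.png

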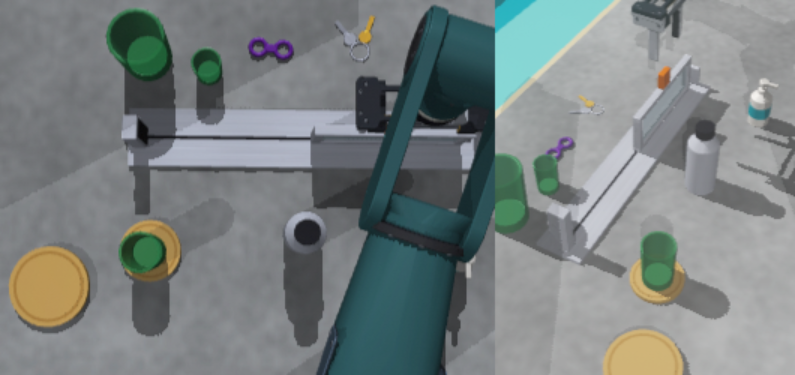

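The tumbler is upright and centred on the coaster to within about 2 mm. The gripper is above the pull, so I descend and grip it.

Emit:
{"name": "arm_command", "arguments": {"targets": [[0, -0.002, -0.04, 0], [0, -0.002, -0.09, 0], [0, -0.002, -0.13, 0], [0, -0.002, -0.16, 0], [0, -0.002, -0.18, 0], [0, -0.002, -0.184, 0], [0, -0.002, -0.184, 0], [0, -0.002, -0.184, 0]]}}

```text
time: 10.05
tool_pos: [0.5925, -0.126, 0.1252]
ee_rot: [-3.141, 0.002, 3.141]
wrist_force: [0.4, 0.7, -0.3]
width: 0.094
finger_force: 0.0
```

Emit:
{"name": "arm_command", "arguments": {"targets": [[0, 0, 0, 0], [0, 0, 0, 0], [0, 0, 0, 0], [0, 0, 0, 0], [0, 0, 0, 0], [0, 0, 0, 0], [0, 0, 0, 0], [0, 0, 0, 0]], "claw": 1}}

```text
time: 10.72
tool_pos: [0.5918, -0.1266, 0.124]
ee_rot: [-3.141, -0.0, 3.14]
wrist_force: [0.6, -5.1, -0.7]
width: 0.0443
finger_force: 1.6
```

Emit:
{"name": "arm_command", "arguments": {"targets": [[0, 0, 0, 0], [0, 0, 0, 0], [0, 0, 0, 0], [0, 0, 0, 0]]}}

```text
time: 11.05
tool_pos: [0.5918, -0.127, 0.1239]
ee_rot: [-3.141, -0.0, 3.139]
wrist_force: [0.0, -2.2, -1.3]
width: 0.0357
finger_force: 30.0
```

Emit:
{"name": "arm_command", "arguments": {"targets": [[0, 0.01, 0, 0], [0, 0.03, 0, 0], [0, 0.055, 0, 0], [0, 0.08, 0, 0], [0, 0.105, 0, 0], [0, 0.13, 0, 0], [0, 0.155, 0, 0], [0, 0.18, 0, 0]]}}

```text
time: 11.72
tool_pos: [0.592, -0.035, 0.1239]
ee_rot: [-3.141, 0.001, 3.14]
wrist_force: [2.5, -3.4, -3.2]
width: 0.0357
finger_force: 30.0
```

Emit:
{"name": "arm_command", "arguments": {"targets": [[0, 0.025, 0, 0], [0, 0.05, 0, 0], [0, 0.075, 0, 0], [0, 0.1, 0, 0], [0, 0.125, 0, 0], [0, 0.15, 0, 0], [0, 0.175, 0, 0], [0, 0.2, 0, 0]]}}

```text
time: 12.38
tool_pos: [0.5922, 0.0646, 0.124]
ee_rot: [-3.141, 0.001, 3.14]
wrist_force: [4.8, -4.2, -2.8]
width: 0.036
finger_force: 30.0
```

Emit:
{"name": "arm_command", "arguments": {"targets": [[0, 0.02, 0, 0], [0, 0.04, 0, 0], [0, 0.055, 0, 0], [0, 0.07, 0, 0], [0, 0.08, 0, 0], [0, 0.08, 0, 0], [0, 0.08, 0, 0]]}}

```text
time: 12.97
tool_pos: [0.5923, 0.1059, 0.1239]
ee_rot: [3.139, 0.001, 3.141]
wrist_force: [6.0, 1.6, -3.0]
width: 0.0359
finger_force: 30.0
```

```bash
python3 - <<'E'
from h import *
o=robot.get_obs();print(o["tool_pos"],o["width"],o["wrist_force"])
print(at("top",(221.3,163.8),.115),at("top",(228.75,172),.008))
s=robot.snapshot("side")
cv2.imwrite("pics/c5.png",cv2.resize(s[150:300,230:400,::-1],None,fx=3.5,fy=3.5))
E
```

```text
[0.5922818  0.10593207 0.12391618] 0.03587498264503964 [ 6.04980501  1.55638581 -3.01116531]
[0.59506223 0.28304991 0.115     ] [0.59046578 0.2813579  0.008     ]
```

View pics/c5.png

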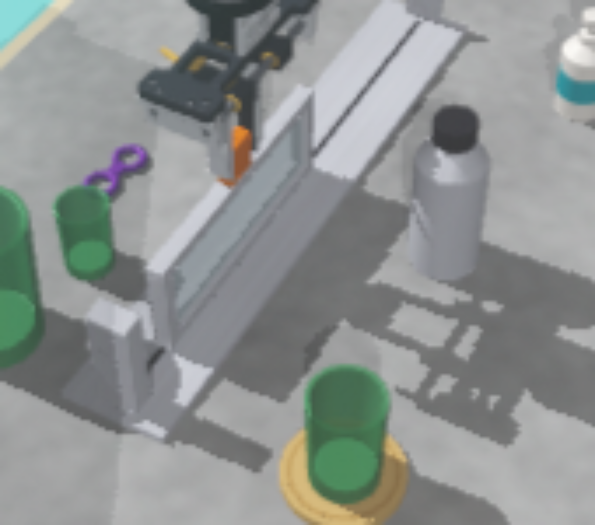

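The screen's leading edge is about 46 mm from the post. I go closer, then creep on force.

Emit:
{"name": "arm_command", "arguments": {"targets": [[0, 0.01, 0, 0], [0.001, 0.02, 0, 0], [0.001, 0.03, 0, 0], [0.002, 0.04, 0, 0], [0.002, 0.05, 0, 0], [0.002, 0.058, 0, 0], [0.002, 0.064, 0, 0], [0.002, 0.067, 0, 0]]}}

```text
time: 13.68
tool_pos: [0.5924, 0.1377, 0.1239]
ee_rot: [3.141, -0.001, 3.14]
wrist_force: [1.0, -1.4, -2.1]
width: 0.0356
finger_force: 30.0
```

Emit:
{"name": "arm_command", "arguments": {"targets": [[0, 0.002, 0, 0], [0, 0.004, 0, 0], [0, 0.006, 0, 0], [0, 0.008, 0, 0], [0, 0.01, 0, 0]]}}

```text
time: 14.1
tool_pos: [0.5924, 0.142, 0.1239]
ee_rot: [3.142, -0.001, 3.14]
wrist_force: [-0.3, -2.1, 0.0]
width: 0.0358
finger_force: 30.0
```

Emit:
{"name": "arm_command", "arguments": {"targets": [[0, 0.002, 0, 0], [0, 0.004, 0, 0], [0, 0.006, 0, 0], [0, 0.008, 0, 0]]}}

```text
time: 14.43
tool_pos: [0.5924, 0.1462, 0.124]
ee_rot: [3.142, -0.001, 3.14]
wrist_force: [-1.7, -2.2, -0.4]
width: 0.0356
finger_force: 30.0
```

Emit:
{"name": "arm_command", "arguments": {"targets": [[0, 0.002, 0, 0], [0, 0.004, 0, 0], [0, 0.006, 0, 0]]}}

```text
time: 14.68
tool_pos: [0.5924, 0.1492, 0.1239]
ee_rot: [3.142, -0.001, 3.14]
wrist_force: [-2.6, -2.9, 0.1]
width: 0.0357
finger_force: 30.0
```

Emit:
{"name": "arm_command", "arguments": {"targets": [[0, 0.002, 0, 0], [0, 0.004, 0, 0]]}}

```text
time: 14.85
tool_pos: [0.5924, 0.1512, 0.1239]
ee_rot: [3.141, -0.001, 3.14]
wrist_force: [-3.4, -3.1, -0.3]
width: 0.0359
finger_force: 30.0
```

Emit:
{"name": "arm_command", "arguments": {"targets": [[0, 0.002, 0, 0], [0, 0.004, 0, 0]]}}

```text
time: 15.02
tool_pos: [0.5925, 0.1516, 0.1239]
ee_rot: [-3.139, -0.001, 3.139]
wrist_force: [-4.4, -8.3, 0.9]
width: 0.0356
finger_force: 30.0
```

Emit:
{"name": "arm_command", "arguments": {"targets": [[0, 0.002, 0, 0], [0, 0.004, 0, 0]]}}

```text
time: 15.18
tool_pos: [0.5925, 0.1516, 0.1239]
ee_rot: [-3.136, -0.002, 3.138]
wrist_force: [-5.6, -14.4, 1.3]
width: 0.0358
finger_force: 30.1
```

The screen stops at y = 0.1516 and the force rises, so it is home. I release and rise.

Emit:
{"name": "arm_command", "arguments": {"targets": [[0, 0, 0, 0], [0, 0, 0, 0], [0, 0, 0, 0], [0, 0, 0, 0], [0, 0, 0, 0], [0, 0, 0, 0]], "claw": 0}}

```text
time: 15.68
tool_pos: [0.5932, 0.1557, 0.1243]
ee_rot: [3.141, 0.001, 3.14]
wrist_force: [0.4, 0.3, 0.3]
width: 0.0723
finger_force: 0.0
```

Emit:
{"name": "arm_command", "arguments": {"targets": [[0, 0, 0.03, 0], [0, 0, 0.08, 0], [0, 0, 0.15, 0], [0, 0, 0.2, 0], [0, -0.05, 0.22, 0], [0, -0.12, 0.22, 0], [0, -0.2, 0.22, 0], [0, -0.28, 0.22, 0]]}}

```text
time: 16.35
tool_pos: [0.5931, 0.0145, 0.2348]
ee_rot: [3.141, 0.002, -3.141]
wrist_force: [0.0, -0.5, -0.1]
width: 0.0941
finger_force: 0.0
```

Emit:
{"name": "arm_command", "arguments": {"targets": [[0, -0.07, 0, 0], [0, -0.14, 0, 0], [0, -0.21, 0, 0], [0, -0.26, 0, 0], [0, -0.26, 0, 0], [0, -0.26, 0, 0]]}}

```text
time: 16.85
tool_pos: [0.5929, -0.1158, 0.2338]
ee_rot: [3.141, 0.0, 3.137]
wrist_force: [0.1, 0.5, 0.4]
width: 0.0941
finger_force: 0.0
```

```bash
python3 - <<'E'
from h import *
o=robot.get_obs();print(o["tool_pos"],o["wrist_force"])
im=robot.snapshot("top");s=robot.snapshot("side")
for n,i in(("top",im),("side",s)):
    for c in blobs(mask(i,*GREEN)): print(n,cv2.boundingRect(c),tumbler(n,c,.01))
    for c in blobs(mask(i,*ORANGE),10): print(n,"or",cv2.boundingRect(c),circ(n,c,.15))
cv2.imwrite("pics/c6.png",cv2.resize(np.hstack([im[80:330,130:460],s[100:350,220:420]])[:,:,::-1],None,fx=1.5,fy=1.5))
E
```

```text
[ 0.5928868  -0.11583655  0.2338024 ] [0.09728387 0.47989067 0.42286017]
top (209, 235, 32, 27) [0.3961 0.2763 0.0307]
top (257, 112, 21, 25) [0.7006 0.1763 0.0233]
top (201, 86, 44, 48) [0.7426 0.2915 0.0457]
top or (268, 160, 15, 7) [0.5938 0.1531 0.0341]
side (317, 254, 24, 40) [0.3967 0.2736 0.0296]
side (245, 203, 17, 27) [0.6868 0.2026 0.0218]
side (206, 203, 35, 52) [0.7562 0.2641 0.0449]
```

View pics/c6.png

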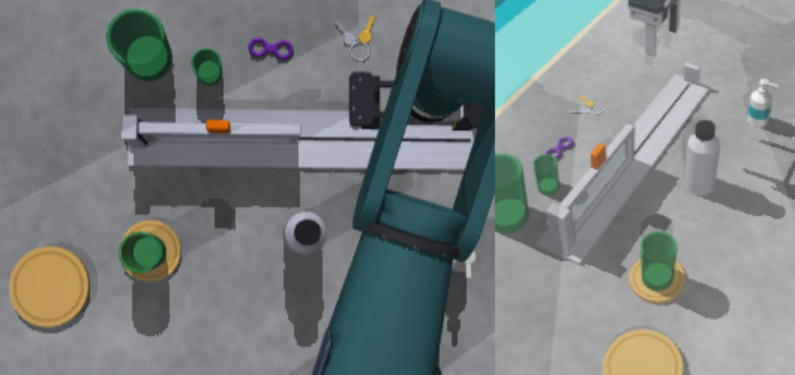

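The screen is against the post with the pull at y ≈ 0.153, the tumbler is upright on the coaster, and the bystanders haven't moved.

```bash
python3 -c "
from bench import robot
print(robot.close_job())"
```

```text
the job is handed in; nothing more can be done
None
```

The tumbler is upright on the smaller coaster, centred to within about 2 mm, the screen is closed gently against the end post, nothing else was moved, and the job was handed in about 17 s into the 56 s limit (no verdict was returned).

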